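# Hold a test specimen in the saw jig with one diagonal push

### The arm

A 7-joint arm with a two-finger parallel gripper is mounted at the origin on a cart in front of the work surface, level with it; the furniture and walls round the work are solid. World frame = base frame: x ahead of the robot, y to its left, z up, the work surface at z = 0. Lengths are in m, angles in rad, forces in N, time in s.
With the tool pointing down it reaches from about 0.4 to 0.9 m from the base axis. Payload 5.5 kg.
Tool frame: the origin (TCP) lies midway between the tips of the shut fingers; the grasp point (between the pads) lies 19 mm behind it (grip_depth is the z of the grasp point in the tool frame, in m); z points along the fingers, y is the line along which they close (so a half turn about z gives the same grasp; the last joint's range is limited). The gripper opens to 92 mm and grips with 3 to 60 N. Pads are 19 mm wide; open, the fingers measure 130 mm over their backs; the gripper's body (75 mm by 190 mm) begins 47 mm behind the grasp point.
Start: joints at [1.55, 0.501, -0.427, 1.55, 0.221, 1.138, -0.21], TCP at [0.182, -0.624, 0.227] pointing down, gripper open.
Joint ranges: [-2.88, 2.88], [-0.31, 2.03], [-1.54, 1.56], [0.2, 2.42], [-1.41, 4.55], [0.19, 2.02], [-2.57, 2.57]. Speed limits (rad/s): [2.57, 2.57, 3.14, 3.14, 3.14, 3.14, 3.14].

### API

Orientations are given as [roll, pitch, yaw] about the fixed x, y, z axes, in that order (R = Rz(yaw) Ry(pitch) Rx(roll)).
In Python, from bench import * gives the robot as it stands.
- The arm moves only by the tool tcp_steps, called after "Emit:" by a JSON object that holds its "op" and its "data", one argument or row to a line. Schema: {"type":"object","properties":{"motion":{"type":"array","items":{"type":"array","items":{"type":"array","items":{"type":"number"},"minItems":5,"maxItems":5},"minItems":1,"maxItems":10},"minItems":1,"maxItems":1},"clamp_n":{"type":"number"},"only":{"type":"string"},"quiet":{"type":"boolean"},"lines":{"type":"string"}},"required":["motion"],"additionalProperties":false}. motion is a list that holds a single list of rows (three levels of brackets), with 1 to 10 rows, each of 5 numbers: the finger opening in m, then dx, dy, dz in fractions of the full range, 1 being 0.6 m, then a turn about the tool's z in shares of pi rad (1.0 is pi rad); each row is the pose to reach, as a shift and turn from the pose commanded when the call began, along the tool's axes at that moment; what a row does not reach only later rows make up. A row lasts 1/8 s, in which the tool goes at most 0.0625 m and 0.188 rad, less where a joint would pass 70% of its speed; a pose out of reach is approached as far as the arm can. The fingers move at their own pace and stop on an object; clamp_n is the grip in N (left out, the last holds). Time passes only in rows, so rows that do not move let the fingers close. The tool returns the time, the measured TCP pose, the force, the opening and the grip force at its end. only (a regular expression) keeps the lines of the reply that match it, lines (a string "A,B") keeps lines A to B, and quiet returns only ok. Shift and turn numbers lie between -1 and 1, and a call with a number outside is refused. Input that does not fit is refused with a message, and nothing moves.
- observe(): the state, without advancing time (a new reading comes with each control period).
- capture(name): name is "side" or "top" or "wrist"; returns (picture, depth): 420x560x3 uint8, red, green, blue; 420x560 float32, m along the optical axis (not along the pixel's ray), 0 where there is no reading.
- camera_info(name): a dict with "fx", "fy", "cx", "cy" (pixels), "pose" (4x4, takes a point from camera to world coordinates). Camera axes: x right, y down, z forward; pixel columns grow to the right and rows downward; lengths in m; the calibration is good to about 2 mm. The wrist camera is an equidistant fisheye: a pixel r from the principal point sees the ray r / f radians off the axis. A picture is of the moment at which its call begins: read the wrist's pose just before it. camera_info takes no time and is no camera call; for the wrist camera it gives the pose at the moment of the call.
- finish_job(): hands the job in; it is judged then, once.
The state is a dict: "clock": time; "joint_pos": joint angles; "qvel": joint speeds; "joint_torque": joint torques, N m; "eef_pos": TCP position; "eef_rot": TCP orientation; "ft_force": force on the tool from outside, world axes, zero at the start; "wrist_torque": the same for the moment, N m; "finger_gap": finger opening in m; "grip_force": force on a finger pad.
Only numpy, scipy, OpenCV 4.12 (cv2) and the standard library are available. Lean on these libraries where they do the work, as an engineer would, in place of code of your own. Each camera call takes 0.05 s, during which the arm holds its last target. There are 200 camera calls.

### The job

Lay the wooden specimen flat on the jig's base plate with its square long side (the one without the bevel) along the blue fence and its end against the black stop block. Then push it with the fingertips diagonally forward and down (the bevelled edge is there for that, about 10 N each way) so that it is pressed firmly against the fence and the plate at once, and finish while still holding it with that push. Leave the jar, bottle, tape roll and scoop alone.

Things in the scene. Friction and masses are not known exactly. Their poses are not given: they have to be found in the camera images.
- specimen: loose light-wood block, 46 (x) x 110 (y) x 34 (z) mm, 0.15 to 0.26 kg, on the worktop. Origin: centre of the underside; z up, y along its length. Its upper edge on the -x side (roughly towards the robot) has a 45 degree bevel, 14 x 14 mm: the -x side is upright to z = 20 mm, then slopes to the top (z = 34) at x = -9 mm. The flat +x side goes to the fence, the -y end to the stop block
- specimen_end (a point): centre of the specimen's -y end face in plan, 15 mm above its underside; axes as the specimen's
- chamfer_mid (a point): middle of the specimen's bevelled face, at (-16, 0, 27) mm in the specimen's frame; the bevel faces halfway between the specimen's -x and +z; axes as the specimen's
- base_plate: bare aluminium plate of the jig, 140 (x) x 260 (y) x 12 (z) mm, fixed. Origin: centre of its underside; top at z = 12 mm; x points towards the fence, y along the fence. The specimen's friction on it is about 0.5 to 0.7, so it takes a share of a push: a push that is mostly downwards leaves little force on the fence
- fence: blue straight bar standing on the plate along y, 15 (x) x 260 (y) x 38 (z) mm, fixed to the plate, with a 4 mm saw slot. Origin: centre of its underside, 52.5 mm in +x from the plate's centre; the face that takes the specimen looks to -x, 7.5 mm from the origin (45 mm from the plate's centre)
- stop_block: black block on the plate, 75 (x) x 20 (y) x 30 (z) mm (two screw heads on top to 34 mm), fixed, touching the fence at its +x end. Origin: centre of its underside; axes as the plate's. It sits on the -y part of the plate, at a place along the fence that varies
- stop_face (a point): middle of the stop block's face that takes the specimen's end; the face looks to the plate's +y; axes as the plate's
- jar: small white jar with a red lid, 42 mm across, 56 mm high, upright; bystander. Origin: centre of its underside
- brown_bottle: brown bottle with a black cap, 42 mm across, 84 mm high, upright; bystander. Origin: centre of its underside
- tape: roll of yellowish tape lying flat, 52 mm across, 18 mm high; bystander. Origin: centre of its underside
- blue_scoop: blue measuring scoop, 38 x 94 x 22 mm, lying on the worktop; bystander. Origin: centre of its underside

How it is judged:
By the outcome, as a careful person would: the job done as asked, in the order asked, and still so for the second after the job is handed in, while the arm keeps its last pose, push and grip.
It also fails if it takes over 64 s, if anything falls off the work surface, if the arm or the gripper's body presses on something with over 40 N, if the wrist force passes 120 N, or if a joint passes its speed limit or range.

## Working session

There is one attempt and no reset: what is moved stays moved. The work goes in short steps, Python scripts to look and compute and a tool call to move; the robot and the scene stay as the last step left them, time stands still between calls to the robot, and variables do not carry over. Pictures are saved under pics/ and viewed, at most 10 in all, crops included, and the job is handed in when it is done.

```bash
mkdir -p pics
```

Run:
```python
from bench import *
import cv2,numpy as np
s=observe();print(s)
for n in("side","top"):
    p,d=capture(n);cv2.imwrite(f"pics/{n}0.png",p[:,:,::-1]);np.save(f"{n}0.npy",d)
    c=camera_info(n);print(n,c)
```

```text
{'clock': 0.0, 'joint_pos': array([ 1.55018683,  0.50183872, -0.42678644,  1.5514477 ,  0.22078609,
        1.13828169, -0.21028186]), 'qvel': array([ 0.0006072 , -0.0006516 ,  0.00169948, -0.0020226 , -0.00121842,
       -0.0001348 , -0.00059095]), 'joint_torque': array([ 6.79710411e-04, -5.66600060e+01, -5.81635594e+00, -2.79117125e+01,
       -6.89349859e-02,  3.08856647e-02,  1.90460523e-04]), 'eef_pos': array([ 0.18177518, -0.62334154,  0.22568461]), 'eef_rot': array([-3.13967123e+00, -7.79939017e-05,  2.83871933e-01]), 'ft_force': array([ 0.4889066 , -0.2069923 ,  0.83184228]), 'wrist_torque': array([-0.0182855 ,  0.0042733 ,  0.07742072]), 'grip_force': 0.0, 'finger_gap': 0.09210260752448281}
side {'fx': 538.4126335730658, 'fy': 538.4126335730658, 'cx': 289.54272374161474, 'cy': 206.89482220742084, 'pose': array([[ 0.99856203,  0.01882154, -0.05019592,  0.57882445],
       [ 0.05063823, -0.63851348,  0.76794291, -1.12073746],
       [-0.01759691, -0.76938046, -0.6385484 ,  1.00022344],
       [ 0.        ,  0.        ,  0.        ,  1.        ]])}
top {'fx': 405.6793731742427, 'fy': 405.6793731742427, 'cx': 277.843104247929, 'cy': 209.64328931749742, 'pose': array([[-2.35608698e-02, -9.90552651e-01,  1.35093789e-01,
         3.40982815e-01],
       [-9.99348726e-01,  2.70304015e-02,  2.39056937e-02,
        -1.05822319e-03],
       [-2.73314876e-02, -1.34442567e-01, -9.90544389e-01,
         1.27570827e+00],
       [ 0.00000000e+00,  0.00000000e+00,  0.00000000e+00,
         1.00000000e+00]])}
```

View pics/side0.png

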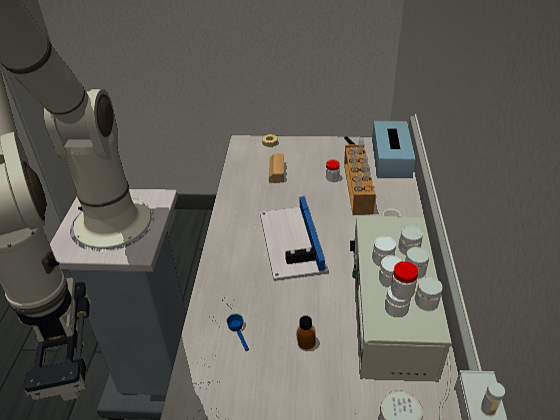

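View pics/top0.png

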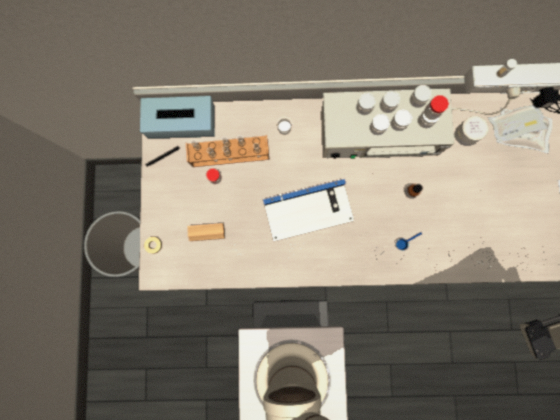

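The side view has the specimen at about (277,168), the plate at (293,242) and the stop block at (300,256). The top view has the specimen at (206,231), the plate at (309,209) and the stop at (333,200). Next I'll enlarge both.

Create h.py:
```python
from bench import *
import cv2,numpy as np
def ray(n,u,v,c=None):
    c=c or camera_info(n);r=np.array([(u-c['cx'])/c['fx'],(v-c['cy'])/c['fy'],1.])
    return c['pose'][:3,3],c['pose'][:3,:3]@r
def atz(n,u,v,z):
    o,r=ray(n,u,v);return o+r*(z-o[2])/r[2]
def dep(n,d,u,v):
    o,r=ray(n,u,v);return o+r*np.median(d[int(v)-1:int(v)+2,int(u)-1:int(u)+2])
```

Run:
```python
import cv2
a=cv2.imread("pics/top0.png")[165:255,180:365]
cv2.imwrite("pics/topc.png",cv2.resize(a,None,fx=4,fy=4,interpolation=cv2.INTER_CUBIC))
a=cv2.imread("pics/side0.png")[145:285,250:340]
cv2.imwrite("pics/sidec.png",cv2.resize(a,None,fx=4,fy=4,interpolation=cv2.INTER_CUBIC))
```

```text
(no output)
```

View pics/topc.png

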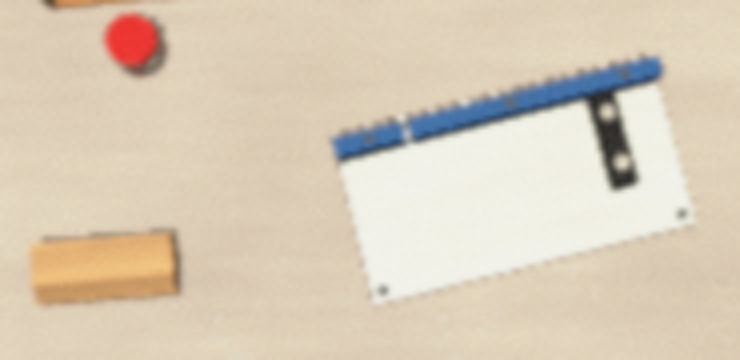

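View pics/sidec.png

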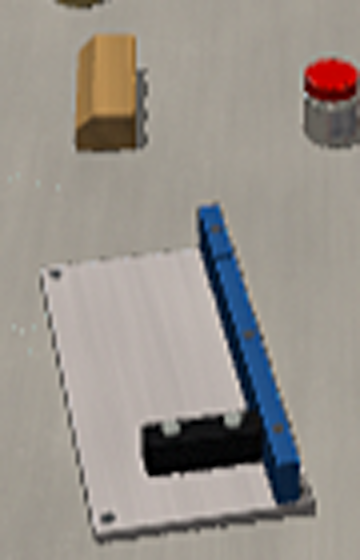

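The enlarged crops are sharp enough to measure from. In the top crop the specimen's top far edge runs (32,243) to (173,233), the fence front-top edge (338,160) to (660,80), and the stop's left edge (588,98) to (613,188). In the side crop the specimen's end face is at (78–135, 115–150) and the stop's top-left corner at (145,425).

Add to h.py:
```python
T=lambda x,y:(180+(x+.5)/4-.5,165+(y+.5)/4-.5)
S=lambda x,y:(250+(x+.5)/4-.5,145+(y+.5)/4-.5)
def tri(t,s):
    o1,r1=ray("top",*T(*t));o2,r2=ray("side",*S(*s))
    a=np.linalg.lstsq(np.c_[r1,-r2],o2-o1,rcond=None)[0]
    p,q=o1+a[0]*r1,o2+a[1]*r2
    return (p+q)/2,np.linalg.norm(p-q)
```

Run:
```python
from h import *
np.set_printoptions(precision=4,suppress=True)
for k,t,s in [("spec +x-y top",(173,233),(135,122)),("spec +x+y top",(32,243),(135,36)),
 ("fence front top +y",(338,160),(201,237)),("fence front top -y",(660,80),(277,498)),
 ("plate c1 +y near",(372,302),(42,268)),("plate c2 -y near",(693,225),(97,530)),
 ("stop near +y top",(613,188),(145,425)) ]:
    print(k,*tri(t,s))
for n in("side","top"):
    d=np.load(n+"0.npy");c=camera_info(n)
    v,u=np.mgrid[:420,:560];R=np.stack([(u-c['cx'])/c['fx'],(v-c['cy'])/c['fy'],np.ones_like(d)],-1)*d[...,None]
    P=R@c['pose'][:3,:3].T+c['pose'][:3,3];np.save(n+"P.npy",P)
    for k,(a,b,e,f) in dict(spec=(.33,.47,.18,.42),).items():
        m=(P[...,0]>a)&(P[...,0]<b)&(P[...,1]>e-.05)&(P[...,1]<f)&(d>0)
        z=P[m][:,2];q=P[m];print(n,m.sum(),np.histogram(z,np.arange(-.01,.06,.005)))
        for lo,hi in((.015,.06),(.029,.06)):
            w=q[(q[:,2]>lo)&(q[:,2]<hi)]
            if len(w)>9: print(lo,len(w),w.mean(0),cv2.minAreaRect(w[:,:2].astype(np.float32)))
print("top z",[atz("top",*T(*p),z) for p,z in [((32,243),.034),((173,233),.034),((38,304),.0),((178,292),.0)]])
print("side z0",[atz("side",*S(*p),0) for p in [(78,150),(135,150)]])
print("plate",[atz("top",*T(*p),.012) for p in [(372,302),(693,225)]])
print("fence",[atz("top",*T(*p),.05) for p in [(338,160),(660,80)]])
print("stop",[atz("top",*T(*p),.042) for p in [(588,98),(613,188),(637,182)]])
print("stop side",[atz("side",*S(*p),.042) for p in [(145,425)]],[atz("side",*S(*p),.012) for p in [(148,475),(265,458)]])
```

```text
spec +x-y top [0.4752 0.2009 0.0266] 0.0012894621560344617
spec +x+y top [0.4693 0.3097 0.0319] 0.0003931115023434772
fence front top +y [0.53   0.072  0.0202] 0.001524936078461048
fence front top -y [ 0.5867 -0.1822  0.0189] 0.0015246862725753433
plate c1 +y near [0.418  0.048  0.0088] 0.0003185351339669434
plate c2 -y near [ 0.4738 -0.2038  0.0087] 0.0038024363181960587
stop near +y top [ 0.5009 -0.1395  0.0379] 0.00372691919983136
side 2358 (array([  10,  636, 1156,  125,   37,   63,   44,   56,  123,  106,    2,
          0,    0]), array([-0.01 , -0.005,  0.   ,  0.005,  0.01 ,  0.015,  0.02 ,  0.025,
        0.03 ,  0.035,  0.04 ,  0.045,  0.05 ,  0.055]))
0.015 394 [0.4448 0.2666 0.0296] ((0.4395928978919983, 0.3071383535861969), (0.05648510158061981, 0.23864123225212097), 10.76933479309082)
0.029 242 [0.4527 0.2518 0.0345] ((0.45076873898506165, 0.2540668845176697), (0.12097129225730896, 0.03786616399884224), 89.98800659179688)
top 4123 (array([  41, 1350, 1932,  182,   18,   67,   61,   69,  228,  169,    6,
          0,    0]), array([-0.01 , -0.005,  0.   ,  0.005,  0.01 ,
[... 260 characters left out ...]
460093021393, 0.25634053349494934), (0.04055112600326538, 0.11040525138378143), 0.16867384314537048)
top z [array([0.4689, 0.3091, 0.034 ]), array([0.4737, 0.1996, 0.034 ]), array([0.4238, 0.3125, 0.    ]), array([0.4305, 0.2014, 0.    ])]
side z0 [array([0.4312, 0.1998, 0.    ]), array([0.4751, 0.201 , 0.    ])]
plate [array([0.418 , 0.0479, 0.012 ]), array([ 0.4716, -0.2036,  0.012 ])]
fence [array([0.5248, 0.0701, 0.05  ]), array([ 0.5799, -0.1778,  0.05  ])]
stop [array([ 0.5689, -0.1231,  0.042 ]), array([ 0.4985, -0.1394,  0.042 ]), array([ 0.5027, -0.1578,  0.042 ])]
stop side [array([ 0.503 , -0.1432,  0.042 ])] [array([ 0.5051, -0.1579,  0.012 ]), array([ 0.5795, -0.1402,  0.012 ])]
```

Add to h.py:
```python
from scipy.spatial.transform import Rotation as Ro
np.set_printoptions(precision=4,suppress=True)
def go(p,closing):  # world TCP target, world angle of closing axis (mod pi); prints tool-frame shift
    s=observe();R=Ro.from_euler('xyz',s['eef_rot']).as_matrix()
    d=R.T@(np.array(p)-s['eef_pos']);a=np.arctan2(R[1,1],R[0,1])
    t=(closing-a+np.pi/2)%np.pi-np.pi/2
    print("tcp",s['eef_pos'],"closing",a,"d",d,"turn tool z",-t,"F",s['ft_force'],"gap",s['finger_gap'],"t",s['clock'],"q7",s['joint_pos'][6])
```

```bash
python3 -c "
from h import *
go([.47,-.13,.28],.21)"
```

```text
tcp [ 0.1817 -0.6234  0.2258] closing -1.2869686005864858 d [ 0.4149 -0.393  -0.0535] turn tool z -1.4969686005864857 F [-0.1124  0.9368 -0.0099] gap 0.09124541406102456 t 0.1 q7 -0.21028811360167296
```

Units first: shifts go in shares of 0.6 m and turns go in shares of pi rad. So 0.415 m / 0.6 = 0.6917, -0.393 m / 0.6 = -0.655, -1.5 rad / 3.1416 = -0.4775.

Emit:
{"op": "tcp_steps", "data": {
  "motion": [
    [[0.092, 0.075, -0.0667, -0.0167, -0.0477], [0.092, 0.15, -0.1333, -0.0333, -0.0955], [0.092, 0.225, -0.2, -0.05, -0.1432], [0.092, 0.3, -0.2667, -0.0667, -0.191], [0.092, 0.3667, -0.3333, -0.0833, -0.2546], [0.092, 0.4333, -0.4, -0.09, -0.3024], [0.092, 0.5, -0.4667, -0.09, -0.3501], [0.092, 0.5667, -0.5333, -0.09, -0.3979], [0.092, 0.6333, -0.6, -0.09, -0.4456], [0.092, 0.6917, -0.655, -0.09, -0.4775]]
  ]
}}

```text
clock: 1.35
eef_pos: [0.4708, -0.1285, 0.2808]
eef_rot: [-3.142, 0.0, 1.788]
ft_force: [0.8, -0.3, -0.3]
finger_gap: 0.0918
grip_force: 0.0
```

Run:
```python
from h import *
go([.47,-.13,.28],.21)
```

```text
tcp [ 0.4708 -0.1285  0.2808] closing 0.21758610333336295 d [-0.0013 -0.0011  0.0008] turn tool z 0.00758610333336307 F [ 0.8477 -0.349  -0.2536] gap 0.09182762552453862 t 1.35 q7 0.2277847825598872
```

Run:
```python
from h import *
c=camera_info("wrist");p,d=capture("wrist");np.save("w1.npy",d)
import pickle;pickle.dump(c,open("w1.pkl","wb"));print(c)
cv2.imwrite("pics/w1.png",p[:,:,::-1])
```

```text
{'fx': 325.19226210127806, 'fy': 325.19226210127806, 'cx': 285.0433784251518, 'cy': 205.59170490733183, 'pose': array([[ 0.9764,  0.2081,  0.058 ,  0.4555],
       [ 0.216 , -0.9406, -0.2618, -0.0568],
       [ 0.    ,  0.2681, -0.9634,  0.4376],
       [ 0.    ,  0.    ,  0.    ,  1.    ]])}
```

View pics/w1.png

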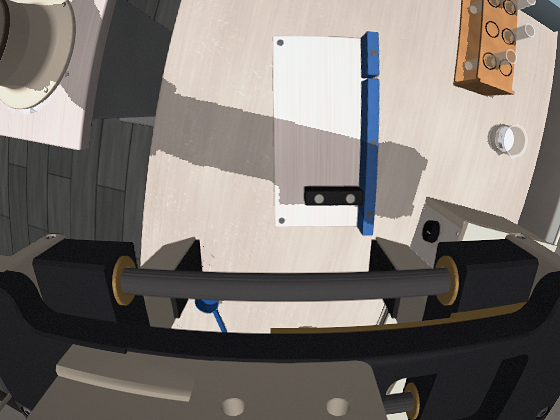

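The wrist view shows the plate's near corners at (274,38) and (274,226), the fence's front edge at u≈361 and the stop block at (305–362, 186–205). I'll enlarge the stop and the fence front for precise edges.

Run:
```python
import cv2
a=cv2.imread("pics/w1.png")
x=cv2.resize(a[170:240,262:392],None,fx=6,fy=6,interpolation=cv2.INTER_CUBIC)
cv2.imwrite("pics/w1c.png",cv2.convertScaleAbs(x,alpha=1.5,beta=10))
```

```text
(no output)
```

View pics/w1c.png

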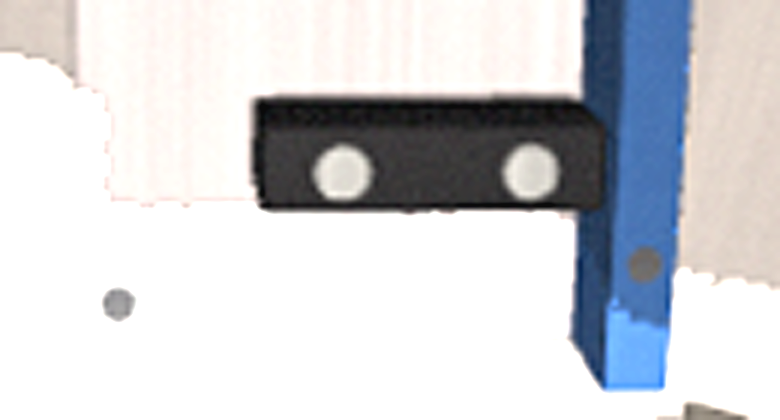

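The crop shows the stop's +y face with its bottom edge from (258,97) to (582,97) and its top edge from (258,125) to (600,125). The fence's front base line runs (584,0) to (572,338), and its top line (613,0) to (607,385).

Add to h.py:
```python
def wz(c,u,v,z):
    x,y=u-c['cx'],v-c['cy'];r=np.hypot(x,y);t=r/c['fx']
    d=c['pose'][:3,:3]@np.array([np.sin(t)*x/r,np.sin(t)*y/r,np.cos(t)]);o=c['pose'][:3,3]
    return o+d*(z-o[2])/d[2]
```

Run:
```python
from h import *
import pickle;c=pickle.load(open("w1.pkl","rb"))
C=lambda x,y:(262+(x+.5)/6-.5,170+(y+.5)/6-.5)
g=lambda p,z:wz(c,*C(*p),z)
for k,a,b,z in[("stop bot",(258,97),(582,97),.012),("stop top",(258,125),(600,125),.042),("fence bot",(572,338),(584,0),.012),("fence top",(607,385),(613,0),.05)]:
    p,q=g(a,z),g(b,z);print(k,p,q,np.linalg.norm(p-q),np.arctan2(q[1]-p[1],q[0]-p[0]))
p,q=wz(c,274,226,.012),wz(c,274,38,.012);print("plate near edge",p,q,np.linalg.norm(p-q),np.arctan2(q[1]-p[1],q[0]-p[0])-np.pi/2)
q=wz(c,361.5,32,.05);print("fence +y top",q)
```

```text
stop bot [ 0.5007 -0.1398  0.012 ] [ 0.5728 -0.1235  0.012 ] 0.07387375755428323 0.22370685541005103
stop top [ 0.4989 -0.1398  0.042 ] [ 0.57   -0.1237  0.042 ] 0.07285294071651469 0.2224698564387961
fence bot [ 0.5863 -0.1796  0.012 ] [ 0.5673 -0.1018  0.012 ] 0.0800185827051768 1.8106487606679573
fence top [ 0.5854 -0.1773  0.05  ] [ 0.5633 -0.0964  0.05  ] 0.08390453152034985 1.8369114961455462
plate near edge [ 0.4725 -0.2044  0.012 ] [0.4187 0.0436 0.012 ] 0.25377975509907647 0.213641051681853
fence +y top [0.5216 0.0685 0.05  ]
```

Run:
```python
from h import *
go([.449,.255,.12],.044)
```

```text
tcp [ 0.4738 -0.1217  0.2814] closing 0.22833021474172527 d [0.3722 0.0605 0.1626] turn tool z 0.1843302147417254 F [2.3082 4.5123 0.9027] gap 0.091563143654833 t 1.4 q7 0.22624460889065687
```

Converted, 0.375 m / 0.6 = 0.625, 0.05 m / 0.6 = 0.0833, 0.18 rad / 3.1416 = 0.0573.

Emit:
{"op": "tcp_steps", "data": {
  "motion": [
    [[0.092, 0.0833, 0.0167, 0, 0.0095], [0.092, 0.1667, 0.0333, 0.0333, 0.0191], [0.092, 0.25, 0.05, 0.0667, 0.0286], [0.092, 0.3333, 0.0583, 0.1167, 0.0382], [0.092, 0.4167, 0.075, 0.1667, 0.0477], [0.092, 0.5, 0.0833, 0.2, 0.0573], [0.092, 0.575, 0.0917, 0.2417, 0.0573], [0.092, 0.625, 0.1, 0.27, 0.0573], [0.092, 0.625, 0.1, 0.27, 0.0573], [0.092, 0.625, 0.1, 0.27, 0.0573]]
  ]
}}

```text
clock: 2.65
eef_pos: [0.4498, 0.2479, 0.1186]
eef_rot: [-3.141, 0.001, 1.603]
ft_force: [-0.0, -0.6, -0.4]
finger_gap: 0.092
grip_force: 0.0
```

Run:
```python
from h import *
go([.449,.255,.005],.044)
c=camera_info("wrist");p,d=capture("wrist")
cv2.imwrite("pics/w2.png",p[:,:,::-1]);import pickle;pickle.dump(c,open("w2.pkl","wb"))
```

```text
tcp [0.4498 0.2479 0.1186] closing 0.032599546772363736 d [ 0.0072 -0.0005  0.1136] turn tool z -0.011400453227636165 F [-0.0304 -0.5916 -0.3785] gap 0.0919864691538985 t 2.65 q7 -0.983225956086868
```

View pics/w2.png

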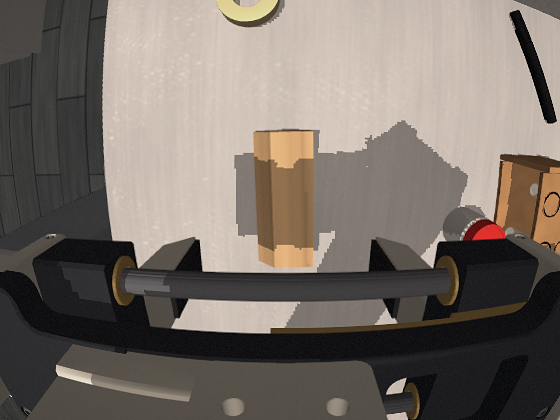

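The specimen lies centred between the fingers: +x top edge from (313,131) to (313,266), near side from (255,131) to (259,262). The jar's lid is well to the right. I'll check its pose.

Run:
```python
from h import *
import pickle;c=pickle.load(open("w2.pkl","rb"))
a,b=wz(c,313,131,.034),wz(c,313,266,.034);n,m=wz(c,254.5,131,.02),wz(c,258.5,261,.02)
print(a,b,np.linalg.norm(a-b),np.arctan2(b[0]-a[0],a[1]-b[1]),n,m)
go([.449,.255,.005],.044)
```

```text
[0.4686 0.3119 0.034 ] [0.4746 0.2031 0.034 ] 0.10889010123334562 0.055013042355665544 [0.4241 0.3098 0.02  ] [0.4286 0.1996 0.02  ]
tcp [0.4502 0.2474 0.1188] closing 0.03149556880709263 d [ 0.0077 -0.0009  0.1138] turn tool z -0.01250443119290745 F [1.3855 0.2908 0.2808] gap 0.09168455489977767 t 2.7 q7 -0.9833616087633201
```

Converted, 0.113 m / 0.6 = 0.1883, 0.008 m / 0.6 = 0.0133, -0.018 rad / 3.1416 = -0.0057.

Emit:
{"op": "tcp_steps", "data": {
  "motion": [
    [[0.092, 0.0133, 0, 0.05, -0.0057], [0.092, 0.0133, 0, 0.1, -0.0057], [0.092, 0.0133, 0, 0.15, -0.0057], [0.092, 0.0133, 0, 0.175, -0.0057], [0.092, 0.0133, 0, 0.1883, -0.0057], [0.092, 0.0133, 0, 0.1883, -0.0057], [0.04, 0.0133, 0, 0.1883, -0.0057], [0.04, 0.0133, 0, 0.1883, -0.0057], [0.04, 0.0133, 0, 0.1883, -0.0057], [0.04, 0.0133, 0, 0.1883, -0.0057]]
  ],
  "clamp_n": 25
}}

```text
clock: 3.95
eef_pos: [0.4496, 0.2568, 0.0059]
eef_rot: [3.141, -0.0, 1.622]
ft_force: [0.0, -0.5, 0.3]
finger_gap: 0.057
grip_force: 0.0
```

Emit:
{"op": "tcp_steps", "data": {
  "motion": [
    [[0.04, 0, 0, 0, 0], [0.04, 0, 0, 0, 0], [0.04, 0, 0, 0, 0], [0.04, 0, 0, 0, 0]]
  ]
}}

```text
clock: 4.45
eef_pos: [0.4493, 0.2567, 0.0058]
eef_rot: [-3.141, 0.0, 1.622]
ft_force: [-1.4, 1.2, 2.2]
finger_gap: 0.0456
grip_force: 25.0
```

Converted, -0.1 m / 0.6 = -0.1667, -0.07 m / 0.6 = -0.1167.

Emit:
{"op": "tcp_steps", "data": {
  "motion": [
    [[0.04, 0, 0, -0.05, 0], [0.04, 0, 0, -0.1167, 0], [0.04, 0, 0, -0.1667, 0], [0.04, 0, 0, -0.1667, 0]]
  ]
}}

```text
clock: 4.95
eef_pos: [0.4511, 0.2575, 0.1075]
eef_rot: [3.137, -0.001, 1.621]
ft_force: [-0.8, -0.2, -2.0]
finger_gap: 0.046
grip_force: 25.0
```

Run:
```python
from h import *
go([.5065,-.0735,.11],.219)
```

```text
tcp [0.4511 0.2575 0.1075] closing 0.05059389477330684 d [-0.3333  0.0386 -0.0028] turn tool z -0.1684061052266932 F [-0.826  -0.1651 -2.0125] gap 0.04604412643825497 t 4.95 q7 -1.0002531788723947
```

Converted, -0.333 m / 0.6 = -0.555, -0.325 m / 0.6 = -0.5417, -0.168 rad / 3.1416 = -0.0535.

Emit:
{"op": "tcp_steps", "data": {
  "motion": [
    [[0.04, -0.05, 0.005, 0, -0.0064], [0.04, -0.1167, 0.0167, 0, -0.0159], [0.04, -0.2, 0.025, 0, -0.0255], [0.04, -0.2833, 0.0333, 0, -0.035], [0.04, -0.3667, 0.0417, 0, -0.0446], [0.04, -0.4417, 0.05, 0, -0.0525], [0.04, -0.5, 0.0567, 0, -0.0535], [0.04, -0.5417, 0.0617, 0, -0.0535], [0.04, -0.555, 0.0633, 0, -0.0535], [0.04, -0.555, 0.0633, 0, -0.0535]]
  ]
}}

```text
clock: 6.2
eef_pos: [0.5039, -0.0736, 0.1049]
eef_rot: [-3.141, -0.001, 1.789]
ft_force: [-0.2, 0.6, -1.6]
finger_gap: 0.0456
grip_force: 25.0
```

Emit:
{"op": "tcp_steps", "data": {
  "motion": [
    [[0.04, 0, 0, 0, 0], [0.04, 0, 0, 0, 0]]
  ]
}}

```text
clock: 6.45
eef_pos: [0.5043, -0.0725, 0.1058]
eef_rot: [3.141, -0.0, 1.792]
ft_force: [0.2, -0.3, -2.5]
finger_gap: 0.0459
grip_force: 25.0
```

Run:
```python
from h import *
go([.5065,-.0735,.020],.219)
```

```text
tcp [ 0.5043 -0.0725  0.1058] closing 0.2212636395880793 d [-0.0015  0.0019  0.0858] turn tool z 0.0022636395880792914 F [ 0.1968 -0.3269 -2.4947] gap 0.04594466806453257 t 6.45 q7 -0.18474046281496398
```

Now down to about 1 mm above the plate, then gently to contact.

Converted, 0.086 m / 0.6 = 0.1433, 0.083 m / 0.6 = 0.1383.

Emit:
{"op": "tcp_steps", "data": {
  "motion": [
    [[0.04, 0, 0.0017, 0.05, 0], [0.04, 0, 0.0017, 0.1, 0], [0.04, 0, 0.0017, 0.125, 0], [0.04, 0, 0.0017, 0.1383, 0], [0.04, 0, 0.0017, 0.1433, 0], [0.04, 0, 0.0017, 0.1433, 0]]
  ]
}}

```text
clock: 7.2
eef_pos: [0.506, -0.0737, 0.0203]
eef_rot: [3.141, 0.0, 1.79]
ft_force: [0.2, 0.6, -1.5]
finger_gap: 0.0457
grip_force: 25.0
```

Emit:
{"op": "tcp_steps", "data": {
  "motion": [
    [[0.04, 0, 0, 0.0017, 0], [0.04, 0, 0, 0.0033, 0], [0.04, 0, 0, 0.0033, 0]]
  ]
}}

```text
clock: 7.58
eef_pos: [0.5054, -0.0738, 0.0179]
eef_rot: [3.141, 0.0, 1.79]
ft_force: [-0.0, 0.2, -1.9]
finger_gap: 0.0458
grip_force: 25.0
```

Converted, -0.005 m / 0.6 = -0.0083, -0.004 m / 0.6 = -0.0067.

Emit:
{"op": "tcp_steps", "data": {
  "motion": [
    [[0.04, -0.0033, 0, 0, 0], [0.04, -0.0067, 0, 0, 0], [0.04, -0.0083, 0, 0, 0], [0.04, -0.0083, 0, 0, 0]]
  ]
}}

```text
clock: 8.07
eef_pos: [0.5066, -0.0788, 0.0178]
eef_rot: [3.141, 0.0, 1.79]
ft_force: [0.6, -0.6, -0.8]
finger_gap: 0.0462
grip_force: 25.0
```

Emit:
{"op": "tcp_steps", "data": {
  "motion": [
    [[0.04, -0.0017, 0, 0.0008, 0], [0.04, -0.0033, 0, 0.0017, 0], [0.04, -0.0033, 0, 0.0017, 0]]
  ]
}}

```text
clock: 8.45
eef_pos: [0.5066, -0.0789, 0.0177]
eef_rot: [-3.141, -0.001, 1.791]
ft_force: [-4.1, 4.0, 11.0]
finger_gap: 0.0456
grip_force: 25.0
```

Run:
```python
from h import *
go([.5065,-.0735,.020],.219)
p,d=capture("side");cv2.imwrite("pics/s3.png",cv2.resize(p[180:290,240:350,::-1],None,fx=5,fy=5,interpolation=cv2.INTER_CUBIC))
```

```text
tcp [ 0.5066 -0.0789  0.0177] closing 0.2200534668776354 d [ 0.0053  0.001  -0.0023] turn tool z 0.0010534668776354117 F [-4.0692  4.0229 11.039 ] gap 0.0456068597185663 t 8.45 q7 -0.2923432173909498
```

Converted, -0.001 m / 0.6 = -0.0017.

Emit:
{"op": "tcp_steps", "data": {
  "motion": [
    [[0.04, 0, 0, -0.0017, 0], [0.04, -0.0017, 0, -0.0017, 0], [0.04, -0.0017, 0, -0.0017, 0]]
  ]
}}

```text
clock: 8.88
eef_pos: [0.5071, -0.0806, 0.0178]
eef_rot: [3.141, -0.001, 1.791]
ft_force: [-1.8, 3.8, 2.0]
finger_gap: 0.0458
grip_force: 25.0
```

Emit:
{"op": "tcp_steps", "data": {
  "motion": [
    [[0.04, -0.0017, 0, 0, 0], [0.04, -0.0017, 0, 0, 0]]
  ]
}}

```text
clock: 9.12
eef_pos: [0.5071, -0.0806, 0.0178]
eef_rot: [3.141, -0.002, 1.791]
ft_force: [-2.2, 7.5, 3.1]
finger_gap: 0.0457
grip_force: 25.0
```

Emit:
{"op": "tcp_steps", "data": {
  "motion": [
    [[0.04, -0.0017, 0, 0, 0], [0.04, -0.0017, 0, 0, 0]]
  ]
}}

```text
clock: 9.38
eef_pos: [0.5071, -0.0806, 0.0178]
eef_rot: [3.141, -0.003, 1.792]
ft_force: [-3.6, 8.9, 4.3]
finger_gap: 0.046
grip_force: 25.0
```

Converted, 0.002 m / 0.6 = 0.0033.

Emit:
{"op": "tcp_steps", "data": {
  "motion": [
    [[0.056, 0.0033, 0, 0, 0], [0.056, 0.0033, 0, 0, 0], [0.056, 0.0033, 0, 0, 0], [0.056, 0.0033, 0, 0, 0]]
  ]
}}

```text
clock: 9.88
eef_pos: [0.5073, -0.0821, 0.0178]
eef_rot: [3.141, 0.0, 1.789]
ft_force: [0.5, -0.4, -1.0]
finger_gap: 0.0559
grip_force: 0.0
```

Emit:
{"op": "tcp_steps", "data": {
  "motion": [
    [[0.056, 0, 0, -0.0333, 0], [0.056, 0, 0, -0.0833, 0], [0.056, 0, 0, -0.1, 0], [0.0, 0, -0.0333, -0.1, 0], [0.0, 0, -0.075, -0.1, 0], [0.0, 0, -0.1, -0.1, 0], [0, 0, -0.1, -0.1, 0], [0, 0, -0.1, -0.1, 0]]
  ],
  "clamp_n": 20
}}

```text
clock: 10.88
eef_pos: [0.4497, -0.0945, 0.0781]
eef_rot: [3.14, 0.0, 1.79]
ft_force: [-0.2, 1.7, 0.5]
finger_gap: 0.0103
grip_force: 0.0
```

Run:
```python
from h import *
go([.5065,-.0735,.020],.219)
c=camera_info("wrist");p,d=capture("wrist")
cv2.imwrite("pics/w4.png",p[:,:,::-1]);import pickle;pickle.dump(c,open("w4.pkl","wb"))
```

```text
tcp [ 0.4497 -0.0945  0.0781] closing 0.21880758813433207 d [0.0082 0.0599 0.0582] turn tool z -0.00019241186566798518 F [-0.2186  1.7098  0.5127] gap 0.010315614759026322 t 10.875 q7 -0.16859873364589928
```

View pics/w4.png

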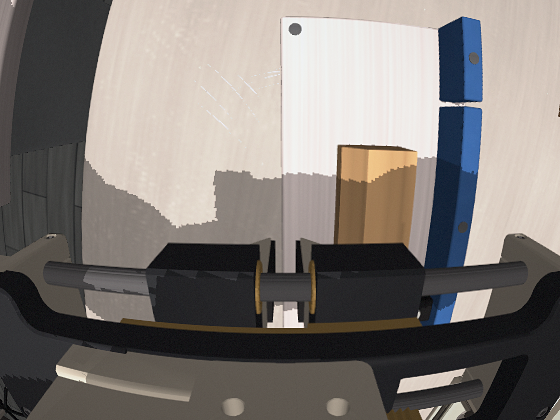

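The specimen (338–417, from row 147 down) lies parallel to the fence with a gap of about 20 px, and the shutting fingers are over the plate beside it. Next I lower the tool and push the specimen towards the fence.

Emit:
{"op": "tcp_steps", "data": {
  "motion": [
    [[0, 0, 0, 0.0417, 0], [0, 0, 0, 0.075, 0], [0, 0, 0, 0.0933, 0], [0, 0, 0, 0.0933, 0]]
  ]
}}

```text
clock: 11.42
eef_pos: [0.4486, -0.094, 0.0212]
eef_rot: [-3.141, -0.001, 1.791]
ft_force: [-0.9, -0.5, 0.3]
finger_gap: 0.0001
grip_force: 0.0
```

Emit:
{"op": "tcp_steps", "data": {
  "motion": [
    [[0, 0, 0.0167, 0, 0], [0, 0, 0.025, 0, 0], [0, 0, 0.0333, 0, 0], [0, 0, 0.0417, 0, 0], [0, 0, 0.05, 0, 0], [0, 0, 0.05, 0, 0]]
  ]
}}

```text
clock: 12.18
eef_pos: [0.4722, -0.0895, 0.022]
eef_rot: [-3.13, 0.002, 1.789]
ft_force: [-17.7, -2.6, 27.1]
finger_gap: 0.0007
grip_force: 15.8
```

Converted, -0.08 m / 0.6 = -0.1333, -0.03 m / 0.6 = -0.05.

Emit:
{"op": "tcp_steps", "data": {
  "motion": [
    [[0, 0, -0.025, 0, 0], [0, 0, -0.05, 0, 0], [0, 0, -0.0667, -0.05, 0], [0, 0, -0.0667, -0.1, 0], [0, 0, -0.0667, -0.1333, 0], [0, 0, -0.0667, -0.1333, 0]]
  ]
}}

```text
clock: 12.92
eef_pos: [0.4395, -0.0974, 0.1027]
eef_rot: [3.139, 0.002, 1.789]
ft_force: [0.5, -0.1, -0.1]
finger_gap: 0.0002
grip_force: 0.0
```

Run:
```python
from h import *
go([.5065,-.0735,.020],.219)
c=camera_info("wrist");p,d=capture("wrist")
cv2.imwrite("pics/w5.png",p[:,:,::-1]);import pickle;pickle.dump(c,open("w5.pkl","wb"))
```

```text
tcp [ 0.4395 -0.0974  0.1027] closing 0.2182228106457318 d [0.009  0.0704 0.0828] turn tool z -0.0007771893542682928 F [ 0.4816 -0.0749 -0.0731] gap 0.00019895267206482308 t 12.925 q7 -0.11535718739847435
```

View pics/w5.png

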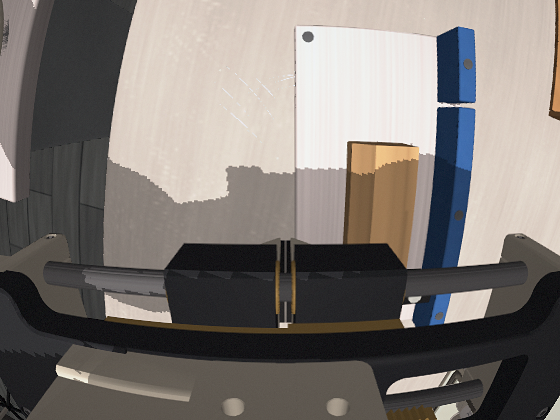

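The specimen (349–418, from row 142) is still parallel to the fence and barely moved, so the tapered back of the finger caught on the bevel. Turning the tool a quarter turn will push with the flat 19 mm wide finger flanks instead.

Run:
```python
from h import *
import pickle
ex=np.array([.976,.217,0]);ey=np.array([-.217,.976,0]);K=np.array([.5715,-.1235,0])
for f,u,v in(("w4",417,152),("w5",418,147)):
    p=wz(pickle.load(open(f+".pkl","rb")),u,v,.046);print(f,p,(p-K)@ex,(p-K)@ey)
# target: finger flank clear of the specimen
for dx in(-.075,): go(K+dx*ex-.023*ex+.055*ey+[0,0,.0825],.219+np.pi/2)
```

```text
w4 [ 0.5176 -0.0232  0.046 ] -0.030799572278630387 0.10962022532470451
w5 [ 0.5182 -0.0226  0.046 ] -0.03016035511504611 0.11002976982364601
tcp [ 0.4388 -0.0974  0.1018] closing 0.21812834300096326 d [0.0007 0.0259 0.0193] turn tool z 1.56992466979586 F [ 0.1072  0.354  -0.1101] gap 0.0005136382592935225 t 12.975 q7 -0.11586040175984977
```

Converted, 0.025 m / 0.6 = 0.0417, 0.02 m / 0.6 = 0.0333, -1.571 rad / 3.1416 = -0.5001.

Emit:
{"op": "tcp_steps", "data": {
  "motion": [
    [[0, 0, 0.0167, 0, -0.0573], [0, 0, 0.0333, 0, -0.1146], [0, 0, 0.0417, 0, -0.1719], [0, 0, 0.0417, 0, -0.2292], [0, 0, 0.0417, 0, -0.2865], [0, 0, 0.0417, 0, -0.3438], [0, 0, 0.0417, 0, -0.4011], [0, 0, 0.0417, 0, -0.4584], [0, 0, 0.0417, 0, -0.5001], [0, 0, 0.0417, 0, -0.5001]]
  ]
}}

```text
clock: 14.22
eef_pos: [0.4624, -0.0909, 0.1004]
eef_rot: [3.139, -0.001, -2.923]
ft_force: [0.7, -0.5, -0.4]
finger_gap: 0.0005
grip_force: 0.0
```

Run:
```python
from h import *
ex=np.array([.976,.217,0]);ey=np.array([-.217,.976,0]);K=np.array([.5715,-.1235,0])
go(K-.098*ex+.055*ey+[0,0,.0215],.219+np.pi/2)
print(observe()['eef_rot'],observe()['joint_pos'])
```

```text
tcp [ 0.4624 -0.0909  0.1004] closing 1.7889820604255047 d [-0.0015 -0.0007  0.0789] turn tool z -0.0008142663693919694 F [ 0.7064 -0.4585 -0.4027] gap 0.0005408056386311163 t 14.225 q7 1.182736775559081
[ 3.1394 -0.0012 -2.9234] [ 1.114   0.7309 -1.2672  2.0744  0.8504  1.0076  1.1827]
```

Converted, 0.079 m / 0.6 = 0.1317, 0.075 m / 0.6 = 0.125.

Emit:
{"op": "tcp_steps", "data": {
  "motion": [
    [[0, 0, 0, 0.05, 0], [0, 0, 0, 0.1, 0], [0, 0, 0, 0.125, 0], [0, 0, 0, 0.1317, 0], [0, 0, 0, 0.1317, 0]]
  ]
}}

```text
clock: 14.85
eef_pos: [0.4636, -0.0911, 0.0231]
eef_rot: [3.142, 0.001, -2.923]
ft_force: [0.3, 0.3, 0.6]
finger_gap: 0.0003
grip_force: 0.0
```

Emit:
{"op": "tcp_steps", "data": {
  "motion": [
    [[0, -0.0117, 0, 0, 0], [0, -0.02, 0, 0, 0], [0, -0.0283, 0, 0, 0], [0, -0.0333, 0, 0, 0], [0, -0.0333, 0, 0, 0]]
  ]
}}

```text
clock: 15.48
eef_pos: [0.4832, -0.0868, 0.0228]
eef_rot: [3.141, 0.001, -2.922]
ft_force: [-0.9, -0.1, -0.1]
finger_gap: 0.0003
grip_force: 0.0
```

Converted, -0.019 m / 0.6 = -0.0317, -0.016 m / 0.6 = -0.0267.

Emit:
{"op": "tcp_steps", "data": {
  "motion": [
    [[0, -0.0067, 0, 0, 0], [0, -0.0133, 0, 0, 0], [0, -0.02, 0, 0, 0], [0, -0.0267, 0, 0, 0], [0, -0.0317, 0, 0, 0], [0, -0.0317, 0, 0, 0]]
  ]
}}

```text
clock: 16.23
eef_pos: [0.5019, -0.0826, 0.0229]
eef_rot: [3.142, 0.001, -2.922]
ft_force: [-0.7, 1.0, 0.5]
finger_gap: 0.0003
grip_force: 0.0
```

Emit:
{"op": "tcp_steps", "data": {
  "motion": [
    [[0, -0.0033, 0, 0, 0], [0, -0.005, 0, 0, 0], [0, -0.005, 0, 0, 0]]
  ]
}}

```text
clock: 16.6
eef_pos: [0.5038, -0.0823, 0.0227]
eef_rot: [-3.141, -0.001, -2.922]
ft_force: [-2.9, -1.5, 2.6]
finger_gap: 0.0006
grip_force: 1.6
```

Converted, -0.002 m / 0.6 = -0.0033.

Emit:
{"op": "tcp_steps", "data": {
  "motion": [
    [[0, -0.0033, 0, 0, 0], [0, -0.0033, 0, 0, 0], [0, -0.0033, 0, 0, 0]]
  ]
}}

```text
clock: 16.98
eef_pos: [0.504, -0.0824, 0.0224]
eef_rot: [-3.141, -0.004, -2.923]
ft_force: [-7.4, -2.2, 5.8]
finger_gap: 0.0008
grip_force: 3.8
```

Emit:
{"op": "tcp_steps", "data": {
  "motion": [
    [[0, -0.0033, 0, 0, 0], [0, -0.0033, 0, 0, 0], [0, -0.0033, 0, 0, 0]]
  ]
}}

```text
clock: 17.35
eef_pos: [0.5041, -0.0824, 0.0221]
eef_rot: [-3.14, -0.008, -2.923]
ft_force: [-12.4, -2.9, 9.6]
finger_gap: 0.0002
grip_force: 6.2
```

Seated on the fence. Now a gentle push on the +y end to make sure it is against the stop.

Converted, -0.07 m / 0.6 = -0.1167, -0.02 m / 0.6 = -0.0333.

Emit:
{"op": "tcp_steps", "data": {
  "motion": [
    [[0, 0.0133, 0, 0, 0], [0, 0.0333, 0, -0.0333, 0], [0, 0.0333, 0, -0.1, 0], [0, 0.0333, 0, -0.1167, 0], [0, 0.0333, 0, -0.1167, 0]]
  ]
}}

```text
clock: 17.98
eef_pos: [0.4895, -0.0859, 0.0932]
eef_rot: [-3.141, 0.002, -2.923]
ft_force: [0.0, -0.3, -0.5]
finger_gap: 0.0002
grip_force: 0.0
```

Run:
```python
from h import *
ex=np.array([.976,.217,0]);ey=np.array([-.217,.976,0]);K=np.array([.5715,-.1235,0])
go(K-.026*ex+.150*ey+[0,0,.09],.219+np.pi/2)
```

```text
tcp [ 0.4895 -0.0859  0.0932] closing 1.7895357625595056 d [-0.0459  0.0955  0.0032] turn tool z -0.00026056423539100315 F [ 0.021  -0.2506 -0.5346] gap 0.00022669873134541026 t 17.975 q7 1.1682745210813184
```

Converted, 0.096 m / 0.6 = 0.16, 0.09 m / 0.6 = 0.15.

Emit:
{"op": "tcp_steps", "data": {
  "motion": [
    [[0, -0.025, 0.05, 0, 0], [0, -0.05, 0.1, 0, 0], [0, -0.0767, 0.15, 0, 0], [0, -0.0767, 0.16, 0, 0], [0, -0.0767, 0.16, 0.05, 0], [0, -0.0767, 0.16, 0.1, 0], [0, -0.0767, 0.16, 0.1133, 0], [0, -0.0767, 0.16, 0.1133, 0]]
  ]
}}

```text
clock: 18.98
eef_pos: [0.5121, 0.0178, 0.0243]
eef_rot: [3.141, -0.001, -2.923]
ft_force: [0.4, 0.5, 0.3]
finger_gap: 0.0004
grip_force: 0.0
```

Emit:
{"op": "tcp_steps", "data": {
  "motion": [
    [[0, 0, -0.0083, 0, 0], [0, 0, -0.0167, 0, 0], [0, 0, -0.0233, 0, 0], [0, 0, -0.0283, 0, 0], [0, 0, -0.0283, 0, 0]]
  ]
}}

```text
clock: 19.6
eef_pos: [0.5164, 0.001, 0.0248]
eef_rot: [-3.141, 0.0, -2.923]
ft_force: [-0.9, -0.7, -0.5]
finger_gap: 0.0002
grip_force: 0.0
```

Converted, -0.009 m / 0.6 = -0.015, -0.006 m / 0.6 = -0.01.

Emit:
{"op": "tcp_steps", "data": {
  "motion": [
    [[0, 0, -0.005, 0, 0], [0, 0, -0.01, 0, 0], [0, 0, -0.015, 0, 0], [0, 0, -0.015, 0, 0]]
  ]
}}

```text
clock: 20.1
eef_pos: [0.518, -0.006, 0.0248]
eef_rot: [3.14, 0.0, -2.922]
ft_force: [0.2, 4.5, -0.3]
finger_gap: 0.0005
grip_force: 2.1
```

Emit:
{"op": "tcp_steps", "data": {
  "motion": [
    [[0, 0, -0.0033, 0, 0], [0, 0, -0.0067, 0, 0], [0, 0, -0.0067, 0, 0]]
  ]
}}

```text
clock: 20.48
eef_pos: [0.518, -0.0061, 0.0249]
eef_rot: [3.135, 0.001, -2.919]
ft_force: [-2.2, 11.5, 0.1]
finger_gap: 0.0003
grip_force: 6.0
```

Converted, -0.08 m / 0.6 = -0.1333, -0.07 m / 0.6 = -0.1167.

Emit:
{"op": "tcp_steps", "data": {
  "motion": [
    [[0, 0, 0.01, 0, 0], [0, 0, 0.025, 0, 0], [0, 0, 0.0333, -0.05, 0], [0, 0, 0.0333, -0.1167, 0], [0, 0, 0.0333, -0.1333, 0], [0, 0, 0.0333, -0.1333, 0]]
  ]
}}

```text
clock: 21.22
eef_pos: [0.5152, 0.0076, 0.105]
eef_rot: [-3.14, 0.001, -2.923]
ft_force: [-0.9, -0.4, 0.8]
finger_gap: 0.0004
grip_force: 0.0
```

Run:
```python
from h import *
ex=np.array([.976,.217,0]);ey=np.array([-.217,.976,0]);K=np.array([.5715,-.1235,0])
go(K-.062*ex+.055*ey+[0,0,.051],.219+np.pi/2)
```

```text
tcp [0.5152 0.0076 0.105 ] closing 1.78912922668676 d [ 0.0355 -0.0852  0.0541] turn tool z -0.0006671001081366423 F [-0.8813 -0.4477  0.8241] gap 0.00035806836291192253 t 21.225 q7 1.0132319593132153
```

Converted, -0.085 m / 0.6 = -0.1417, -0.075 m / 0.6 = -0.125.

Emit:
{"op": "tcp_steps", "data": {
  "motion": [
    [[0, 0.03, -0.0667, 0, 0], [0, 0.0592, -0.125, 0, 0], [0, 0.0592, -0.1417, 0, 0], [0, 0.0592, -0.1417, 0.05, 0], [0, 0.0592, -0.1417, 0.0833, 0], [0, 0.0592, -0.1417, 0.09, 0], [0, 0.0592, -0.1417, 0.09, 0]]
  ]
}}

```text
clock: 22.1
eef_pos: [0.4987, -0.0815, 0.0507]
eef_rot: [3.141, -0.0, -2.921]
ft_force: [0.6, -1.2, 0.5]
finger_gap: 0.0003
grip_force: 0.0
```

Emit:
{"op": "tcp_steps", "data": {
  "motion": [
    [[0, -0.005, 0, 0.005, 0], [0, -0.01, 0, 0.01, 0], [0, -0.015, 0, 0.015, 0], [0, -0.015, 0, 0.015, 0]]
  ]
}}

```text
clock: 22.6
eef_pos: [0.5076, -0.0803, 0.0416]
eef_rot: [3.141, 0.0, -2.922]
ft_force: [-0.1, 1.2, -0.4]
finger_gap: 0.0006
grip_force: 0.0
```

Emit:
{"op": "tcp_steps", "data": {
  "motion": [
    [[0, -0.0033, 0, 0.0033, 0], [0, -0.005, 0, 0.005, 0], [0, -0.005, 0, 0.005, 0]]
  ]
}}

```text
clock: 22.98
eef_pos: [0.5103, -0.0798, 0.0387]
eef_rot: [-3.142, -0.0, -2.922]
ft_force: [0.3, -0.0, 0.5]
finger_gap: 0.0004
grip_force: 0.2
```

Grip 0.2 suggests contact is close, so I'll continue in small steps.

Emit:
{"op": "tcp_steps", "data": {
  "motion": [
    [[0, -0.0017, 0, 0.0017, 0], [0, -0.0017, 0, 0.0017, 0], [0, -0.0017, 0, 0.0017, 0]]
  ]
}}

```text
clock: 23.35
eef_pos: [0.5109, -0.0797, 0.038]
eef_rot: [-3.141, -0.001, -2.922]
ft_force: [-3.4, -1.1, 4.9]
finger_gap: 0.0005
grip_force: 2.9
```

Emit:
{"op": "tcp_steps", "data": {
  "motion": [
    [[0, -0.0017, 0, 0.0017, 0], [0, -0.0017, 0, 0.0017, 0], [0, -0.0017, 0, 0.0017, 0]]
  ]
}}

```text
clock: 23.72
eef_pos: [0.5112, -0.0796, 0.0376]
eef_rot: [-3.14, -0.002, -2.922]
ft_force: [-7.2, -1.7, 15.1]
finger_gap: 0.0003
grip_force: 7.5
```

Converted, -0.001 m / 0.6 = -0.0017, -0.0005 m / 0.6 = -0.0008.

Emit:
{"op": "tcp_steps", "data": {
  "motion": [
    [[0, -0.0017, 0, -0.0008, 0], [0, -0.0017, 0, -0.0008, 0], [0, -0.0017, 0, -0.0008, 0]]
  ]
}}

```text
clock: 24.1
eef_pos: [0.5113, -0.0796, 0.0376]
eef_rot: [-3.14, -0.004, -2.922]
ft_force: [-8.1, -1.5, 13.0]
finger_gap: 0.0006
grip_force: 7.5
```

Units first: shifts go in shares of 0.6 m and turns go in shares of pi rad. So -0.002 m / 0.6 = -0.0033, -0.0005 m / 0.6 = -0.0008.

Emit:
{"op": "tcp_steps", "data": {
  "motion": [
    [[0, -0.0033, 0, -0.0008, 0], [0, -0.0033, 0, -0.0008, 0], [0, -0.0033, 0, -0.0008, 0]]
  ]
}}

```text
clock: 24.48
eef_pos: [0.5114, -0.0796, 0.0377]
eef_rot: [-3.14, -0.008, -2.923]
ft_force: [-11.1, -3.4, 14.1]
finger_gap: 0.0005
grip_force: 9.2
```

Run:
```python
from h import *
ft=[]
p,d=capture("top")
for i in range(4):
    capture("side");s=observe();ft.append(s['ft_force'])
print(np.array(ft),s['eef_pos'],s['clock'])
q,_=capture("side")
a=cv2.resize(p[165:255,270:360,::-1],(560,560),interpolation=cv2.INTER_CUBIC)[:, :400]
cv2.imwrite("pics/f.png",np.hstack([a,cv2.resize(q[185:290,255:330,::-1],(400,560),interpolation=cv2.INTER_CUBIC)]))
```

```text
[[-11.8728  -1.8556  13.7088]
 [-11.7584  -2.6709  13.7335]
 [-11.3064  -1.9558  13.4728]
 [-11.6602  -2.1246  14.253 ]] [ 0.5114 -0.0796  0.0376] 24.725
```

Converted, -0.001 m / 0.6 = -0.0017, -0.0005 m / 0.6 = -0.0008.

Emit:
{"op": "tcp_steps", "data": {
  "motion": [
    [[0, -0.0008, 0, -0.0017, 0], [0, -0.0008, 0, -0.0017, 0], [0, -0.0008, 0, -0.0017, 0], [0, -0.0008, 0, -0.0017, 0]]
  ]
}}

```text
clock: 25.28
eef_pos: [0.5114, -0.0796, 0.038]
eef_rot: [-3.141, -0.008, -2.923]
ft_force: [-11.1, -2.5, 7.6]
finger_gap: 0.0006
grip_force: 6.7
```

View pics/f.png

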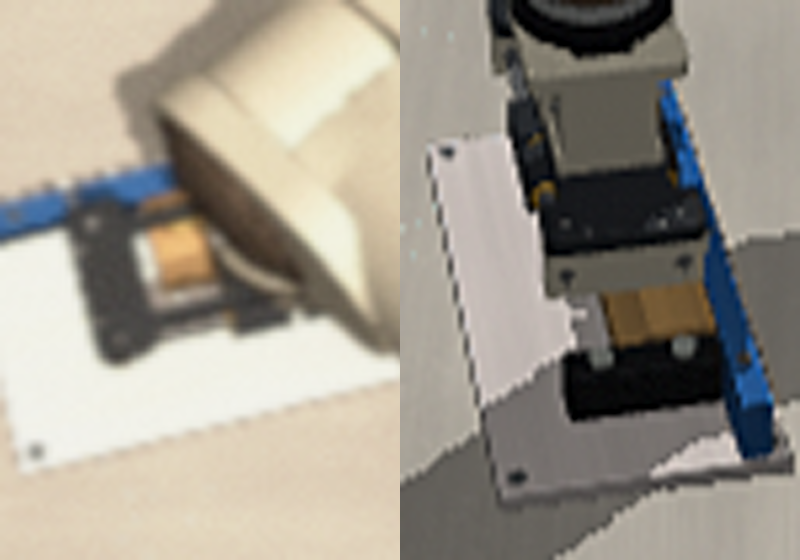

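The picture shows the specimen (right pane, 605–715 by 285–345) meeting the stop's edge and the fence, under the gripper. A last small trim will bring the downward force nearer 10 N.

Converted, -0.0005 m / 0.6 = -0.0008, 0.0002 m / 0.6 = 0.0003.

Emit:
{"op": "tcp_steps", "data": {
  "motion": [
    [[0, -0.0008, 0, 0.0003, 0], [0, -0.0008, 0, 0.0003, 0], [0, -0.0008, 0, 0.0003, 0], [0, -0.0008, 0, 0.0003, 0]]
  ]
}}

```text
clock: 25.78
eef_pos: [0.5115, -0.0796, 0.0378]
eef_rot: [-3.14, -0.009, -2.923]
ft_force: [-12.0, -2.9, 12.0]
finger_gap: 0.0003
grip_force: 8.2
```

Converted, -0.0003 m / 0.6 = -0.0005.

Emit:
{"op": "tcp_steps", "data": {
  "motion": [
    [[0, 0, 0, -0.0005, 0], [0, 0, 0, -0.0005, 0], [0, 0, 0, -0.0005, 0], [0, 0, 0, -0.0005, 0]]
  ]
}}

```text
clock: 26.28
eef_pos: [0.5114, -0.0796, 0.0379]
eef_rot: [-3.14, -0.009, -2.923]
ft_force: [-10.5, -2.8, 8.4]
finger_gap: 0.0009
grip_force: 7.2
```

```bash
python3 -c "
from bench import *
print(observe()['ft_force']);print(finish_job())"
```

```text
[-10.47412984  -2.80349258   8.36806096]
the job is handed in; nothing more can be done
None
```

I handed the job in at 26.3 s with the fingertips still pushing on the bevel (about 11 N forward, 8 N down) and the specimen flat on the plate, along the fence and against the stop. An early push caught the bevel at about 27 N down; I backed off and re-seated it. The jar, bottle, tape and scoop were not touched.

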